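# Load the flange that matches the sample and send the stage under the lens

### The job

The gold sample lying on the blue mat beside the bins shows which flange is to be measured: find the plain aluminium flange of the same shape in the bins and set it down gently (not dropped), flat on its base, in the middle of the measuring machine's glass while the stage is still locked. Then draw the stage lock all the way out by its red knob and push the stage fully home under the lens, with the flange still lying in the middle of the glass. Leave the other flanges, the gold samples, the cleaner bottle and the mouse where they are.

Things in the scene. Friction and masses are not known exactly. Their poses are not given: they have to be found in the camera images.
- mat: blue square mat, 140 x 140 x 3 mm, fixed on the bench beside the bins, on the side away from the robot; one gold sample, the one to match, lies on it near its middle. Origin: centre of the underside.
- sample_square: gold-coloured sample, square four-hole flange, 84 x 84 mm. Plate 10 mm thick, hollow round hub 44 mm across in its middle, 42 mm high over all. Origin: centre of the underside, on the hub's axis. One of three gold samples: one lies on the blue mat, the other two in the shallow grey case on the robot's side of the bins. Not to be moved.
- sample_oval: gold-coloured sample, oval two-hole flange, 114 x 66 mm: round body with a lug at each end, along its x axis. Plate 10 mm thick, hollow round hub 44 mm across in its middle, 42 mm high over all. Origin: centre of the underside, on the hub's axis. One of three gold samples: one lies on the blue mat, the other two in the shallow grey case on the robot's side of the bins. Not to be moved.
- sample_three: gold-coloured sample, three-lobed flange, about 108 mm across: 66 mm round body with three lugs 120 degrees apart. Plate 10 mm thick, hollow round hub 44 mm across in its middle, 42 mm high over all. Origin: centre of the underside, on the hub's axis. One of three gold samples: one lies on the blue mat, the other two in the shallow grey case on the robot's side of the bins. Not to be moved.
- flange_square: plain aluminium square four-hole flange, 84 x 84 mm. Plate 10 mm thick, hollow round hub 44 mm across in its middle, 42 mm high over all. Origin: centre of the underside, on the hub's axis. About 0.15 to 0.3 kg. Lies flat, turned at random, in one of the three bins; the hub is the place to grip, at any angle.
- flange_oval: plain aluminium oval two-hole flange, 114 x 66 mm: round body with a lug at each end, along its x axis. Plate 10 mm thick, hollow round hub 44 mm across in its middle, 42 mm high over all. Origin: centre of the underside, on the hub's axis. About 0.15 to 0.3 kg. Lies flat, turned at random, in one of the three bins; the hub is the place to grip, at any angle.
- flange_three: plain aluminium three-lobed flange, about 108 mm across: 66 mm round body with three lugs 120 degrees apart. Plate 10 mm thick, hollow round hub 44 mm across in its middle, 42 mm high over all. Origin: centre of the underside, on the hub's axis. About 0.15 to 0.3 kg. Lies flat, turned at random, in one of the three bins; the hub is the place to grip, at any angle.
- bins: black tray with three bins in a row along its y axis, fixed on the bench; 138 mm (x) by 406 mm (y), bin middles at y = -134, 0 and +134 mm, floor 4 mm thick, all walls 4 mm thick with their tops 24 mm above the bench. Origin: centre of the underside. A flange's hub stands well above the walls.
- machine: measuring machine, fixed on the bench. Origin: on the bench under the glass's middle at the start; axes as the glass's. Black base: x -200 to 200, y -150 to 750 mm, top 70 mm above the bench. Over y = 210 mm hangs the lens, its lower end 360 mm above the bench, below an optics tube 110 mm across; the column stands from y = 550 mm on.
- glass (a point): glass of the machine's stage, 180 mm (x) by 200 mm (y), flush with the aluminium frame round it (stage 240 x 280 mm over all). Origin: centre of its top face, 130 mm above the bench; z up; +y is the way the stage slides to go home under the lens, -x the side of the lock (the robot's side).
- push_edge (a point): middle of the top edge of the stage's front face (140 mm along the glass's -y from its middle, away from the column); moves with the stage. The face is upright, 240 mm wide, 108 to 130 mm above the bench; the black carriage below it reaches down to 81 mm and lies 5 mm behind it. Pushing anywhere on it along +y moves the stage.
- stage (a joint): position of the stage along the machine's +y, m: 0 at the start (pulled out for loading, held by the lock), 0.200 fully home against its stop under the lens. Slides with about 5 N of friction and stays where it is left.
- lock_knob (a point): centre of the top (143 mm above the bench) of the stage lock's red knob, an upright post 18 mm across standing 41 mm out of a flat black slide bar between two steel guides (tops 103 mm up, 46 mm wide together), 45 mm from the stage's side, on the robot's side. Axes as the glass's: the bar slides straight along -x, away from the stage, to unlock.
- stage_lock (a joint): how far the lock bar is drawn out, m: 0 at the start (its end sits between two steel lugs on the stage and holds it), 0.030 fully out at its stop; the stage is free from about 0.022. About 3 N of friction; stays where it is left.
- cleaner: small brown bottle with black cap, 44 mm across, 110 mm high, standing loose on the bench. Origin: centre of the underside.
- mouse: black computer mouse, 105 x 60 x 31 mm, loose on the bench. Origin: near the centre of the underside.

How it is judged (in metres and radians):
On the way, in this order (a step that is already met when the one before it is completed fails the run):
1. the flange of the sample's shape lies flat and released in the middle of the glass, the stage still locked in its loading position (((horizontal distance between sample_square and mat below 0.05 m and horizontal distance between flange_square and glass below 0.03 m and z of flange_square in the frame of glass between -0.004 and 0.004 m and angle between flange_square's own z axis and vertical below 0.06 rad and linear speed of flange_square below 0.02 m/s and contact force between the fingers and flange_square below 0.2 N) or (horizontal distance between sample_oval and mat below 0.05 m and horizontal distance between flange_oval and glass below 0.03 m and z of flange_oval in the frame of glass between -0.004 and 0.004 m and angle between flange_oval's own z axis and vertical below 0.06 rad and linear speed of flange_oval below 0.02 m/s and contact force between the fingers and flange_oval below 0.2 N) or (horizontal distance between sample_three and mat below 0.05 m and horizontal distance between flange_three and glass below 0.03 m and z of flange_three in the frame of glass between -0.004 and 0.004 m and angle between flange_three's own z axis and vertical below 0.06 rad and linear speed of flange_three below 0.02 m/s and contact force between the fingers and flange_three below 0.2 N)) and value of joint stage below 0.01 m and value of joint stage_lock below 0.008 m), for 0.2 s.
2. the stage lock is drawn out while the stage is still in its loading position (((horizontal distance between sample_square and mat below 0.05 m and horizontal distance between flange_square and glass below 0.03 m and z of flange_square in the frame of glass between -0.004 and 0.004 m and angle between flange_square's own z axis and vertical below 0.06 rad and linear speed of flange_square below 0.02 m/s and contact force between the fingers and flange_square below 0.2 N) or (horizontal distance between sample_oval and mat below 0.05 m and horizontal distance between flange_oval and glass below 0.03 m and z of flange_oval in the frame of glass between -0.004 and 0.004 m and angle between flange_oval's own z axis and vertical below 0.06 rad and linear speed of flange_oval below 0.02 m/s and contact force between the fingers and flange_oval below 0.2 N) or (horizontal distance between sample_three and mat below 0.05 m and horizontal distance between flange_three and glass below 0.03 m and z of flange_three in the frame of glass between -0.004 and 0.004 m and angle between flange_three's own z axis and vertical below 0.06 rad and linear speed of flange_three below 0.02 m/s and contact force between the fingers and flange_three below 0.2 N)) and value of joint stage_lock above 0.022 m and value of joint stage below 0.03 m), for 0.1 s.
At the end, for the whole second after the job is handed in: The flange of the same shape as the gold sample on the blue mat lies at rest, flat and released on the glass, its middle within 30 mm of the glass's middle (so wholly on the glass); the stage is fully home (within 7 mm of its stop) and at rest; the lock is still drawn out (beyond 22 mm) (((horizontal distance between sample_square and mat below 0.05 m and horizontal distance between flange_square and glass below 0.03 m and z of flange_square in the frame of glass between -0.004 and 0.004 m and angle between flange_square's own z axis and vertical below 0.06 rad and linear speed of flange_square below 0.02 m/s and contact force between the fingers and flange_square below 0.2 N) or (horizontal distance between sample_oval and mat below 0.05 m and horizontal distance between flange_oval and glass below 0.03 m and z of flange_oval in the frame of glass between -0.004 and 0.004 m and angle between flange_oval's own z axis and vertical below 0.06 rad and linear speed of flange_oval below 0.02 m/s and contact force between the fingers and flange_oval below 0.2 N) or (horizontal distance between sample_three and mat below 0.05 m and horizontal distance between flange_three and glass below 0.03 m and z of flange_three in the frame of glass between -0.004 and 0.004 m and angle between flange_three's own z axis and vertical below 0.06 rad and linear speed of flange_three below 0.02 m/s and contact force between the fingers and flange_three below 0.2 N)) and value of joint stage above 0.193 m and velocity of joint stage below 0.01 m/s and value of joint stage_lock above 0.022 m); the robot touches nothing.
It fails at once if a flange of another shape than the sample on the mat is moved more than 25 mm ((not (horizontal distance between sample_square and mat below 0.05 m) and distance of flange_square from where it was at the start of the episode above 0.025 m) or (not (horizontal distance between sample_oval and mat below 0.05 m) and distance of flange_oval from where it was at the start of the episode above 0.025 m) or (not (horizontal distance between sample_three and mat below 0.05 m) and distance of flange_three from where it was at the start of the episode above 0.025 m)).
It fails at once if a gold sample is moved more than 20 mm (distance of any of sample_square, sample_oval, sample_three from where it was at the start of the episode above 0.02 m).
It fails at once if the cleaner bottle or the mouse is moved more than 30 mm or the bottle is tipped over (distance of any of cleaner, mouse from where it was at the start of the episode above 0.03 m or angle between cleaner's own z axis and vertical above 0.5 rad).
It fails at once if the glass takes a blow or a press of more than 40 N (contact force between stage_glass and anything else above 40 N).
It fails at once if a flange is dropped onto the glass (falls free just above it at more than 0.45 m/s, a drop of about 10 mm) ((horizontal distance between flange_square and glass below 0.1 m and z of flange_square in the frame of glass between 0.001 and 0.05 m and contact force between the fingers and flange_square below 0.2 N and linear speed of flange_square above 0.45 m/s) or (horizontal distance between flange_oval and glass below 0.1 m and z of flange_oval in the frame of glass between 0.001 and 0.05 m and contact force between the fingers and flange_oval below 0.2 N and linear speed of flange_oval above 0.45 m/s) or (horizontal distance between flange_three and glass below 0.1 m and z of flange_three in the frame of glass between 0.001 and 0.05 m and contact force between the fingers and flange_three below 0.2 N and linear speed of flange_three above 0.45 m/s)).
It also fails if it takes over 58 s, if anything falls off the work surface, if the arm or the gripper's body presses on something with over 40 N, if the wrist force passes 120 N, or if a joint passes its speed limit or range.

### The arm

A 6-joint arm with a two-finger parallel gripper is mounted at the origin on the work surface. World frame = base frame: x ahead of the robot, y to its left, z up, the work surface at z = 0. Lengths are in mm, angles in degrees, forces in N, time in s.
With the tool pointing down it reaches from about 250 to 800 mm from the base axis. Payload 3.9 kg.
Tool frame: the origin (TCP) lies on the centre line of the jaws, within the pads' length; the fingertips stand 19 mm ahead of it and the grasp point (between the pads) is the TCP; z points along the fingers, y is the line along which they close (so a half turn about z gives the same grasp; the last joint's range is limited). The gripper opens to 85 mm and grips with 20 to 120 N. Pads are 22 mm wide; open, the fingers measure 114 mm over their backs; the gripper's body (76 mm by 85 mm) begins 54 mm behind the grasp point. The pads swing forward as they close: fully open they stand 13 mm farther back than shut.
Start: joints at [-75.401, 14.897, -7.913, 67.191, 0, 90], TCP at [132.323, -508.041, 250.304] pointing down, gripper open.
Joint ranges: [-159.42, 159.42], [-47.68, 98.78], [-73.54, 78.23], [-108.79, 121.32], [-90, 84.71], [-180, 180]. Speed limits (degrees/s): [147.25, 147.25, 180, 180, 180, 180].

### API

Orientations are given as [roll, pitch, yaw] about the fixed x, y, z axes, in that order (R = Rz(yaw) Ry(pitch) Rx(roll)).
In Python, from station import bot gives the robot as it stands.
- The arm moves only by the shell command python3 shift.py, which reads ROWS from standard input. ROWS is 1 to 5 rows, parted by a bar, with the numbers parted by commas; each row has 5 numbers: the finger opening in mm, then dx, dy, dz in units of 25 mm, then a turn about the tool's z in units of 10 degrees; each row is the pose to reach, as a shift and turn from the pose commanded when the command began, along the tool's axes at that moment; what a row does not reach only later rows make up. A row lasts 1/10 s, in which the tool goes at most 50 mm and 8.59 degrees, less where a joint would pass 70% of its speed; a pose out of reach is approached as far as the arm can. The fingers move at their own pace and stop on an object; the grip force is fixed at half the most. Time passes only in rows, so rows that do not move let the fingers close. It prints the time, the measured TCP pose, the force, the opening and the grip force at its end. Input that does not fit is refused with a message, and nothing moves.
- bot.sense(): the state, without advancing time (a new reading comes with each control period).
- bot.grab_frame(name): name is "side" or "top" or "wrist"; returns a dict with "color" (420x560x3 uint8, red, green, blue), "vfov" (degrees; the focal length in pixels is half the picture's height over the tangent of half this angle, whatever the lens; pixels are square), "cx", "cy" (the principal point, pixels), "R" (3x3) and "t" (3): a world point X has camera coordinates R X + t. Camera axes: x right, y down, z forward; pixel columns grow to the right and rows downward; lengths in mm; the calibration is good to about 2 mm. A picture is of the moment at which its call begins. There is no depth.
- bot.close_job(): hands the job in; it is judged then, once.
The state is a dict: "clock": time; "qpos": joint angles; "qvel": joint speeds; "effort": joint torques, N m; "tool_pos": TCP position; "orientation": TCP orientation; "force": force on the tool from outside, world axes, zero at the start; "moment": the same for the moment, N m; "width": finger opening in mm; "grasp_force": force on a finger pad.
Only numpy, scipy, OpenCV 4.12 (cv2) and the standard library are available. Lean on these libraries where they do the work, as an engineer would, in place of code of your own. Each camera call takes 0.05 s, during which the arm holds its last target. There are 200 camera calls.

## Working session

There is one attempt and no reset: what is moved stays moved. The work goes in short steps, Python scripts to look and compute and a shell command to move; the robot and the scene stay as the last step left them, time stands still between calls to the robot, and variables do not carry over. Pictures are saved under pics/ and viewed, at most 10 in all, crops included, and the job is handed in when it is done.

```bash
ls; mkdir -p pics
cat > h.py <<'E'
import numpy as np, cv2, pickle
from station import bot
def snap(n,fn):
    f=bot.grab_frame(n); pickle.dump(f,open(f'pics/{fn}.pkl','wb')); cv2.imwrite(f'pics/{fn}.png',f['color'][:,:,::-1]); return f
def load(fn): return pickle.load(open(f'pics/{fn}.pkl','rb'))
def foc(f): return f['color'].shape[0]/2/np.tan(np.radians(f['vfov'])/2)
def pt(f,u,v,z):
    k=foc(f);R=np.array(f['R']);t=np.array(f['t'])
    d=R.T@np.array([(u-f['cx'])/k,(v-f['cy'])/k,1]);c=-R.T@t
    return c+d*(z-c[2])/d[2]
def px(f,X):
    p=np.array(f['R'])@np.array(X)+np.array(f['t']);k=foc(f)
    return p[0]/p[2]*k+f['cx'],p[1]/p[2]*k+f['cy']
E
python3 - <<'E'
from h import *
for n in('top','side','wrist'):
    f=snap(n,n+'0');print(n,f['vfov'],-np.array(f['R']).T@np.array(f['t']))
s=bot.sense();print(s['tool_pos'],s['orientation'],s['clock'])
E
```

```text
pics
shift.py
station.py
top 56.04498231769954 [421.16945988 -28.70211173 951.34539146]
side 53.838521471298556 [322.36308282 599.29980181 912.90432509]
wrist 68.24590844998343 [ 213.12970027 -486.70095364  373.37662543]
[ 132.19640688 -507.57573988  249.65053028] [-1.79913612e+02 -2.47878542e-03  1.45958013e+01] 0.15
```

View pics/top0.png

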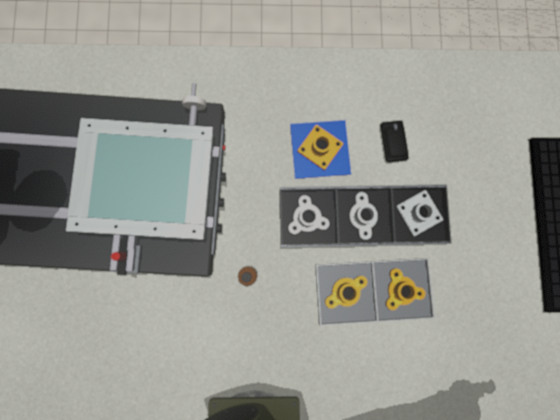

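View pics/side0.png

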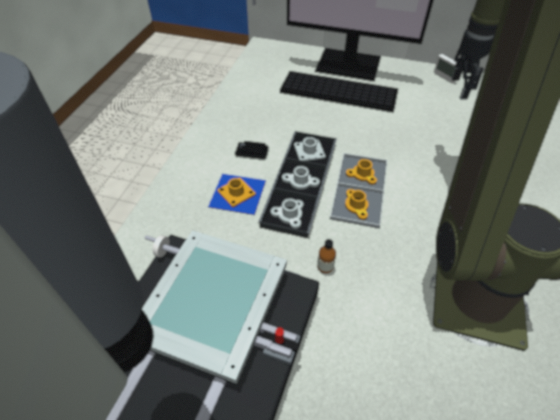

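The gold sample on the mat (321,147) is square. The matching aluminium flange is in the right bin of the top view (425,212), the red knob is at (116,256), and the glass is centred near (140,178).

```bash
cat > m.py <<'E'
from h import *
f=load('top0');c=f['color'];hsv=cv2.cvtColor(c,cv2.COLOR_RGB2HSV)
def big(m):
    cs,_=cv2.findContours(m.astype(np.uint8),cv2.RETR_EXTERNAL,cv2.CHAIN_APPROX_NONE);return max(cs,key=cv2.contourArea)
H,S,V=[hsv[:,:,i].astype(int) for i in range(3)]
g=big((abs(H-85)<12)&(S>50)&(V>100));r=cv2.minAreaRect(g);b=cv2.boxPoints(r)
P=np.array([pt(f,*q,130) for q in b]);print('glass',r,P.mean(0)[:2]);print(P[:,:2].round(1))
k=big(((H<8)|(H>172))&(S>150)&(V>100)&(np.arange(560)[None]<150)&(np.arange(420)[:,None]>200));kc=k.reshape(-1,2).mean(0);print('knob',kc,len(k),pt(f,*kc,143))
# square flange outline
m=np.zeros((420,560),bool);m[190:240,396:446]=(V>110)[190:240,396:446]&(S<60)[190:240,396:446]
q=big(m);r=cv2.minAreaRect(q);print('sq',r,pt(f,*r[0],14),pt(f,425,211,46))
for n,s in(('top0',(396,186,56,60)),):
    x,y,w,h=s;a=cv2.resize(c[y:y+h,x:x+w],None,fx=8,fy=8,interpolation=cv2.INTER_CUBIC)
d=cv2.resize(c[200:290,90:150],None,fx=6,fy=6,interpolation=cv2.INTER_CUBIC)
o=np.zeros((540,820,3),np.uint8);o[:480,:448]=a;o[:540,455:815]=d
cv2.imwrite('pics/c1.png',o[:, :800,::-1])
E
python3 m.py
```

```text
Traceback (most recent call last):
  File "m.py", line 6, in <module>
    g=big((abs(H-85)<12)&(S>50)&(V>100));r=cv2.minAreaRect(g);b=cv2.boxPoints(r)
  File "m.py", line 4, in big
    cs,_=cv2.findContours(m.astype(np.uint8),cv2.RETR_EXTERNAL,cv2.CHAIN_APPROX_NONE);return max(cs,key=cv2.contourArea)
                                                                                             ~~~^^^^^^^^^^^^^^^^^^^^^^^^
ValueError: max() iterable argument is empty
```

```bash
sed -i 's/^g=big(.*;r=/print(hsv[178,140]);h0,s0,v0=hsv[178,140].astype(int);g=big((abs(H-h0)<10)\&(S>s0*.6)\&(V>v0-50));r=/' m.py; python3 m.py
```

```text
[ 87  45 166]
glass ((139.57359313964844, 177.96954345703125), (98.03593444824219, 84.2140121459961), 4.085616588592529) [584.0780604 235.577884 ]
[[501.9 338. ]
 [680.4 336.1]
 [666.6 130.2]
 [487.4 137.9]]
knob [115.68421053 255.84210526] 19 [421.37742986 272.30809962 143.        ]
sq ((419.57696533203125, 212.3845977783203), (35.97006607055664, 34.35762023925781), 60.2551155090332) [ 523.32627934 -400.02705804   14.        ] [ 523.10267958 -400.36385053   46.        ]
```

View pics/c1.png

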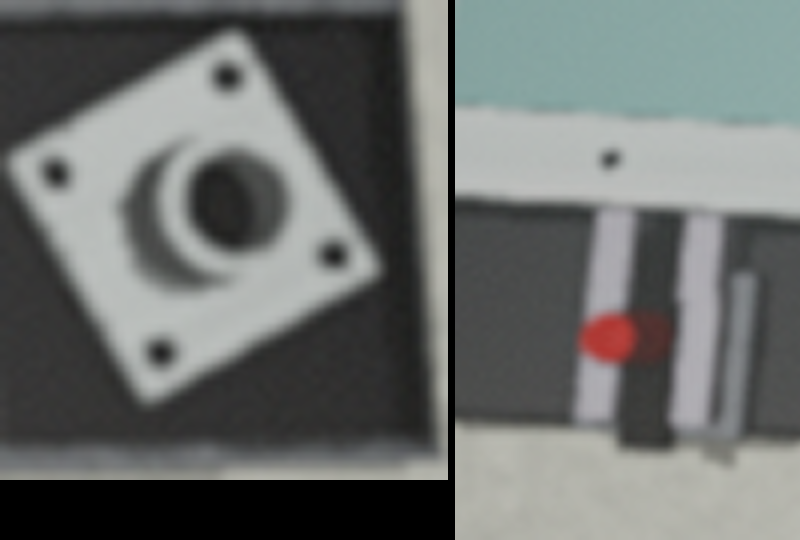

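Square flange confirmed in the right bin: hub near (235,200) in the crop, knob top at about (608,337). Approaching above the flange.

The manual's scale: shifts go in units of 25 mm and turns go in units of 10 degrees. Converting my numbers, 200 mm is 8, 20 mm is 0.8.

```bash
echo '85,1.6,0,0,0 | 85,3.2,-0.04,0.4,0 | 85,4.8,-0.08,0.8,0 | 85,6.4,-0.08,1.2,0 | 85,8,-0.12,1.6,0' | python3 shift.py && echo '85,1.6,0,0.4,0 | 85,3.2,-0.04,0.8,0 | 85,4.8,-0.08,1.2,0 | 85,6.4,-0.08,1.6,0 | 85,8,-0.08,2,0' | python3 shift.py && echo '85,0.2,0,0.4,0 | 85,0.2,0,0.4,0 | 85,0.2,0,0.4,0' | python3 shift.py
python3 - <<'E'
from h import *
f=snap('wrist','w1');s=bot.sense();print(s['tool_pos'],s['orientation'],px(f,[523.3,-400,46]),px(f,[523.3,-400,14]))
E
```

```text
clock: 0.65
tool_pos: [326.4, -454.1, 209.7]
orientation: [-180.0, 0.0, 14.6]
force: [-0.3, -0.9, 0.3]
width: 85.1
grasp_force: 0.0
clock: 1.15
tool_pos: [519.5, -401.6, 159.4]
orientation: [-180.0, 0.0, 14.6]
force: [-0.3, -0.8, 0.5]
width: 85.3
grasp_force: 0.0
clock: 1.45
tool_pos: [521.7, -401.0, 149.8]
orientation: [-179.9, 0.1, 14.6]
force: [-0.4, -0.3, 0.3]
width: 84.9
grasp_force: 0.0
[ 521.60668402 -401.51221922  150.47001967] [-1.79973836e+02  5.50044483e-02  1.45282806e+01] (np.float64(282.1550736719907), np.float64(211.0238275992511)) (np.float64(282.27674712118016), np.float64(198.66340867873768))
```

View pics/w1.png

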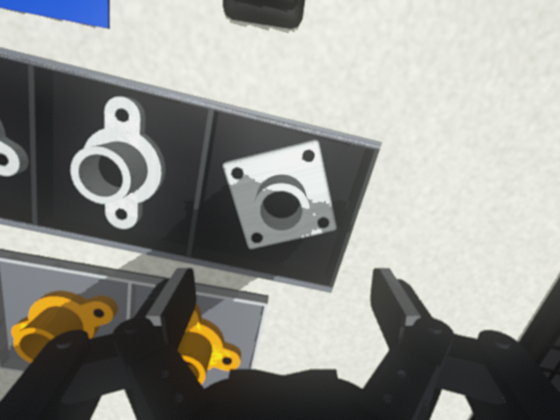

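Flange hole pattern mean is at (281,197), against a prediction of (282,199), so the position holds to about 1 mm. Descending to grip the hub.

In the tool's units: 65 mm is 2.6, 2 mm is 0.08.

```bash
echo '66,0.08,-0.04,1.4,0 | 66,0.08,-0.04,2.6,0 | 66,0.08,-0.04,3.6,0 | 66,0.08,-0.04,4.2,0 | 66,0.08,-0.04,4.48,0' | python3 shift.py && echo '66,0,0,0,0 | 40,0,0,0,0 | 40,0,0,0,0 | 40,0,0,0,0 | 40,0,0,0,0' | python3 shift.py && echo '40,0,0,0,0 | 40,0,0,0,0 | 40,0,0,-0.2,0 | 40,0,0,-0.6,0 | 40,0,0,-1.2,0' | python3 shift.py
```

```text
clock: 2.0
tool_pos: [522.5, -399.9, 37.4]
orientation: [-179.9, 0.1, 14.5]
force: [-0.5, -1.0, 0.9]
width: 66.2
grasp_force: 0.0
clock: 2.5
tool_pos: [525.5, -400.5, 40.3]
orientation: [179.9, -0.1, 14.6]
force: [-2.4, 0.4, 6.3]
width: 42.5
grasp_force: 62.0
clock: 3.0
tool_pos: [523.8, -398.9, 67.8]
orientation: [-179.9, 0.1, 14.6]
force: [-0.5, 0.2, -2.8]
width: 42.4
grasp_force: 61.3
```

In the tool's units: -30 mm is -1.2, 15 mm is 0.6.

```bash
echo '40,0,0,-1.2,0 | 40,0,-0.4,-2.6,0 | 40,0.2,-1.2,-4,0 | 40,0.6,-2.4,-5.4,0 | 40,1,-3.6,-6.48,0' | python3 shift.py && echo '40,0.48,-1.32,0,0 | 40,1,-2.72,0,0 | 40,1.52,-4.12,0,0 | 40,2.04,-5.52,0,0 | 40,2.56,-6.92,0,0' | python3 shift.py && echo '40,0.48,-1.4,0,0 | 40,1,-2.8,0,0 | 40,1.52,-4.2,0,0 | 40,2.04,-5.6,0,0 | 40,2.56,-7,0,0' | python3 shift.py && echo '40,0.48,-1.4,0,0 | 40,1,-2.8,0,0 | 40,1.52,-4.2,0,0 | 40,2.08,-5.28,0,0 | 40,2.56,-6,0,0' | python3 shift.py && echo '40,0,-0.28,0,0 | 40,0,-0.44,0,0 | 40,0,-0.44,0,0 | 40,0,-0.44,0,0' | python3 shift.py
python3 - <<'E'
from h import *
f=snap('wrist','w2');s=bot.sense();print(s['tool_pos'],s['orientation'],s['width'])
c=f['color'];g=snap('top','t2')['color']
o=np.hstack([c[:,:,::-1],g[:,:240,::-1]]);cv2.imwrite('pics/v2.png',o)
E
```

```text
clock: 3.5
tool_pos: [526.4, -305.8, 233.0]
orientation: [179.9, -0.1, 14.5]
force: [1.3, -0.5, -1.8]
width: 42.3
grasp_force: 61.5
clock: 4.0
tool_pos: [544.2, -121.1, 230.8]
orientation: [-180.0, -0.0, 14.6]
force: [0.8, 0.7, -2.9]
width: 42.2
grasp_force: 61.5
clock: 4.5
tool_pos: [562.0, 64.3, 230.7]
orientation: [180.0, -0.0, 14.6]
force: [-0.0, 0.1, -1.4]
width: 42.1
grasp_force: 61.5
clock: 5.0
tool_pos: [595.2, 197.5, 230.6]
orientation: [-178.5, 0.0, 17.7]
force: [0.6, 0.7, -2.6]
width: 42.4
grasp_force: 61.6
clock: 5.4
tool_pos: [593.0, 201.0, 230.7]
orientation: [-178.4, 0.1, 18.0]
force: [0.1, -0.3, -2.9]
width: 42.6
grasp_force: 61.5
[593.12818222 200.98176817 230.79957484] [-1.78362474e+02  5.17291062e-02  1.79870709e+01] 42.23163115684528
```

View pics/v2.png

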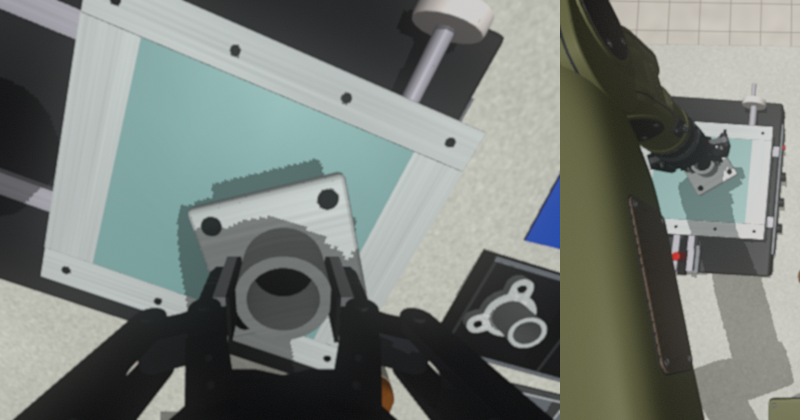

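The flange is held square under the jaws (hub at (283,295)) over the glass. But the orientation has drifted, so I suspect a joint limit.

Run:
```python
from h import *
s=bot.sense();print(np.round(s['qpos'],1),np.round(s['qvel'],1),s['clock'])
f=load('w2');print([np.round(pt(f,u,v,130)[:2],0) for u,v in((142,38),(415,153),(92,262))])
```

```text
[ 17.9  25.5   5.1  69.7   1.6 179.9] [ 0.1  0.1  0.2 -0.1  0.1  0.1] 5.5
[array([680., 329.]), array([667., 129.]), array([501., 341.])]
```

Joint 6 is at its 180° limit, so I'll turn the yaw upward (negative tool turn).

In the tool's units: -8 degrees is -0.8.

```bash
echo '40,0,0,0,-0.8 | 40,0,0,0,-1.6 | 40,0,0,0,-2.4 | 40,0,0,0,-3.2 | 40,0,0,0,-4' | python3 shift.py && echo '40,0,0,0,-0.8 | 40,0,0,0,-1.6 | 40,0,0,0,-2.4 | 40,0,0,0,-3 | 40,0,0,0,-3' | python3 shift.py
python3 - <<'E'
from h import *
s=bot.sense();p=np.array(s['tool_pos']);a=np.radians(s['orientation'][2]);print(p,s['orientation'])
d=np.array([584,235.5,170])-p;print(d[0]*np.cos(a)+d[1]*np.sin(a),d[0]*np.sin(a)-d[1]*np.cos(a),-d[2])
E
```

```text
clock: 6.0
tool_pos: [593.4, 201.2, 230.7]
orientation: [-178.7, -1.0, 58.3]
force: [-1.1, 0.8, -2.6]
width: 42.3
grasp_force: 61.5
clock: 6.5
tool_pos: [593.4, 201.2, 230.7]
orientation: [-179.4, -1.5, 88.0]
force: [0.8, -0.5, -2.0]
width: 42.0
grasp_force: 61.5
[593.4378953  201.22848383 230.72598261] [-179.40201949   -1.5364518    87.97448503]
33.91652477875866 -10.643309425752035 60.725982614423856
```

In the tool's units: 55 mm is 2.2, 45 mm is 1.8.

```bash
echo '40,0.4,-0.12,0,0 | 40,0.96,-0.32,0.4,0 | 40,1.32,-0.44,1.2,0 | 40,1.32,-0.44,1.8,0 | 40,1.32,-0.44,2.2,0' | python3 shift.py && echo '40,0.04,0,0.08,0 | 40,0.04,0,0.12,0 | 40,0.04,0,0.16,0 | 40,0.04,0,0.16,0' | python3 shift.py
python3 -c "
from h import *
s=bot.sense();print(s['tool_pos'],s['force'],s['orientation'])"
```

```text
clock: 7.0
tool_pos: [581.6, 237.8, 174.6]
orientation: [-179.3, -1.5, 88.1]
force: [-0.2, -0.4, -2.4]
width: 42.3
grasp_force: 61.5
clock: 7.4
tool_pos: [583.7, 237.8, 173.3]
orientation: [-179.5, -1.6, 88.0]
force: [-0.9, 0.0, -1.8]
width: 42.5
grasp_force: 61.5
[583.69277386 237.76111392 173.31816281] [-0.91934151  0.02237283 -1.76896527] [-179.47290504   -1.57469399   88.00213509]
```

```bash
for i in 1 2; do echo '40,0,0,0.04,0 | 40,0,0,0.04,0 | 40,0,0,0.08,0 | 40,0,0,0.08,0' | python3 shift.py | grep -E 'tool_pos|force: \['; done
```

```text
tool_pos: [583.1, 237.6, 170.6]
force: [-0.5, -0.5, -3.0]
tool_pos: [583.0, 237.7, 168.5]
force: [0.3, 0.2, -3.5]
```

Run:
```python
from h import *
f=snap('side','s3');cv2.imwrite('pics/s3c.png',cv2.resize(f['color'][200:400,80:320,::-1],None,fx=3,fy=3))
```

```text
(no output)
```

View pics/s3c.png

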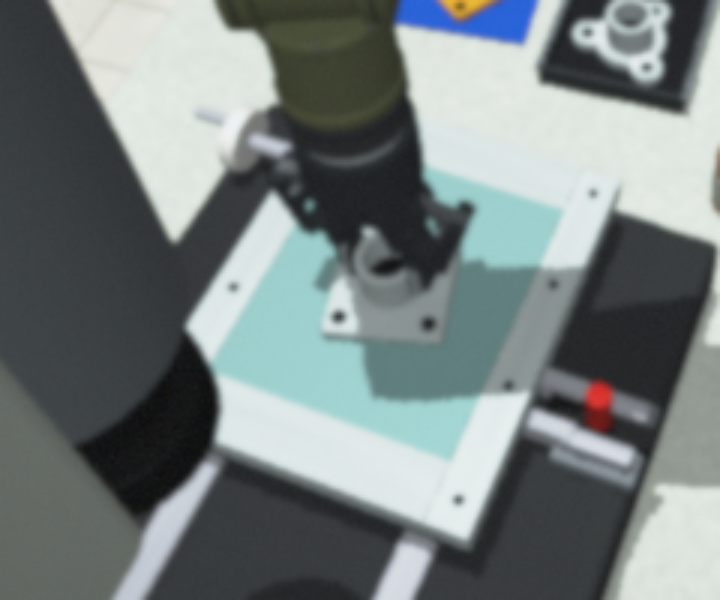

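The flange is just above the glass near its middle, and the knob is clear at (598,400) in the crop. I'll continue down until contact.

```bash
for i in 1 2 3; do echo '40,0,0,0.02,0 | 40,0,0,0.04,0 | 40,0,0,0.04,0' | python3 shift.py | grep -E 'tool_pos|force: \['; done
```

```text
tool_pos: [583.1, 237.8, 167.7]
force: [1.4, 0.4, -2.6]
tool_pos: [583.1, 238.0, 167.3]
force: [-2.4, -0.6, 1.7]
tool_pos: [583.1, 238.3, 166.9]
force: [-3.4, 0.9, 6.4]
```

Contact. Release, lift straight up and check.

In the tool's units: 0.5 mm is 0.02.

```bash
echo '40,0,0,0.02,0 | 46,0,0,0.02,0 | 50,0,0,0,0 | 66,0,0,0,0 | 66,0,0,0,0' | python3 shift.py && echo '66,0,0,-0.08,0 | 66,0,0,-0.6,0 | 66,0,0,-1.6,0 | 66,0,0,-3,0 | 66,0,0,-4,0' | python3 shift.py
python3 - <<'E'
from h import *
f=snap('wrist','w4');s=bot.sense();print(s['tool_pos'],s['orientation'],px(f,[584,235.5,130]))
E
```

```text
clock: 9.65
tool_pos: [583.2, 237.7, 165.3]
orientation: [-179.4, -1.5, 88.0]
force: [-0.3, 1.4, 0.1]
width: 65.9
grasp_force: 0.0
clock: 10.15
tool_pos: [584.6, 235.2, 268.8]
orientation: [-179.5, -1.6, 88.0]
force: [0.7, 1.2, -0.1]
width: 66.0
grasp_force: 0.0
[586.34515443 235.81775495 273.21540423] [-179.92025273   -1.75858618   88.0319063 ] (np.float64(283.50459594955095), np.float64(203.91543818573004))
```

View pics/w4.png

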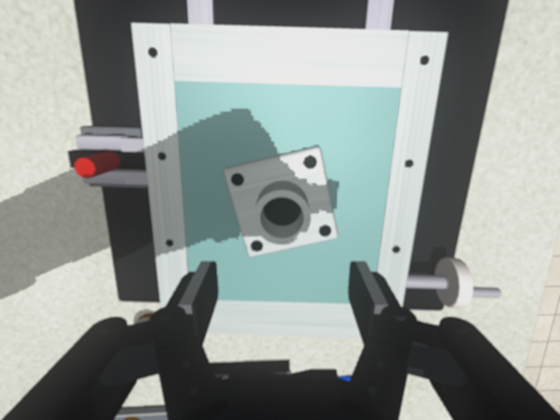

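The flange lies flat: its hole mean is (282,203.5) against the glass centre at (283.5,204), so about 1 mm off. The knob top is at about (86,167).

Run:
```python
from h import *
f=load('w4');k=pt(f,86,167,143);print(k)
s=bot.sense();p=np.array(s['tool_pos']);a=np.radians(s['orientation'][2])
for T in([421,272,215],[421,272,128]):
    d=np.array(T)-p;print(d[0]*np.cos(a)+d[1]*np.sin(a),d[0]*np.sin(a)-d[1]*np.cos(a),-d[2])
```

```text
[422.80179954 276.25467857 143.        ]
30.48245927863611 -166.49022381928054 58.215404234820824
30.48245927863611 -166.49022381928054 145.21540423482082
```

```bash
echo '40,0.2,-1.4,0,0 | 40,0.6,-3,0.4,0 | 40,0.88,-4.6,1,0 | 40,1.12,-5.8,1.6,0 | 40,1.28,-6.64,2.2,0' | python3 shift.py && echo '40,0,0,0,0 | 40,0,0,0,0' | python3 shift.py
python3 - <<'E'
from h import *
s=bot.sense();p=np.array(s['tool_pos']);a=np.radians(s['orientation'][2]);print(p,s['width'],s['orientation'])
d=np.array([421.5,273.5,133])-p;print(d[0]*np.cos(a)+d[1]*np.sin(a),d[0]*np.sin(a)-d[1]*np.cos(a),-d[2])
E
```

```text
clock: 10.7
tool_pos: [416.8, 274.6, 213.8]
orientation: [-179.4, -1.6, 88.1]
force: [-0.6, 0.1, -0.2]
width: 39.9
grasp_force: 0.0
clock: 10.9
tool_pos: [419.1, 274.6, 214.1]
orientation: [-179.5, -1.6, 88.1]
force: [0.8, -0.1, 0.8]
width: 40.0
grasp_force: 0.0
[419.07693088 274.56941539 214.09096488] 40.013176093203406 [-179.48490386   -1.56922998   88.07197703]
-0.9872882406012305 2.457676784055008 81.09096488254926
```

```bash
echo '40,-0.08,0.08,1.2,0 | 40,-0.12,0.08,2.2,0 | 40,-0.12,0.08,2.8,0 | 40,-0.12,0.08,3.12,0 | 40,-0.12,0.08,3.24,0' | python3 shift.py && echo '40,0,0,0,0 | 10,0,0,0,0 | 10,0,0,0,0 | 10,0,0,0,0 | 10,0,0,0,0' | python3 shift.py
```

```text
clock: 11.4
tool_pos: [421.1, 273.5, 132.2]
orientation: [-179.4, -1.6, 88.0]
force: [0.7, 0.3, -0.0]
width: 40.2
grasp_force: 0.0
clock: 11.9
tool_pos: [420.9, 273.9, 133.3]
orientation: [-179.6, -1.6, 88.0]
force: [1.3, -0.6, 6.5]
width: 16.2
grasp_force: 58.5
```

In the tool's units: -18 mm is -0.72, 1 mm is 0.04.

```bash
echo '10,0,-0.2,0,0 | 10,0,-0.48,0,0 | 10,0.04,-0.72,0,0 | 10,0.04,-0.96,0,0 | 10,0.04,-1.12,0,0' | python3 shift.py && echo '10,0,-0.08,0,0 | 10,0,-0.12,0,0 | 10,0,-0.12,0,0' | python3 shift.py
```

```text
clock: 12.4
tool_pos: [392.4, 275.7, 133.4]
orientation: [-179.6, -1.6, 88.0]
force: [1.9, -1.3, 4.4]
width: 16.0
grasp_force: 58.7
clock: 12.7
tool_pos: [391.4, 275.8, 133.4]
orientation: [-179.8, -1.6, 88.0]
force: [6.7, -1.4, 1.6]
width: 16.4
grasp_force: 58.6
```

```bash
echo '24,0,0.04,0,0 | 40,0,0.04,0,0 | 40,0,0.04,-0.08,0 | 40,0,0.04,-0.8,0 | 40,0,0.04,-2,0' | python3 shift.py && echo '40,0,0,-1.2,0 | 40,0,0,-2,0 | 20,0,0,-2,0' | python3 shift.py
python3 - <<'E'
from h import *
f=snap('wrist','w5');s=bot.sense();p=np.array(s['tool_pos']);a=np.radians(s['orientation'][2]);print(p,s['orientation'],np.round(s['qpos'],1))
d=np.array([532.5,63.5,140])-p;print(d[0]*np.cos(a)+d[1]*np.sin(a),d[0]*np.sin(a)-d[1]*np.cos(a),-d[2])
E
```

```text
clock: 13.2
tool_pos: [387.9, 272.9, 180.9]
orientation: [-179.1, -1.4, 88.0]
force: [-0.4, 0.3, -0.4]
width: 40.3
grasp_force: 0.0
clock: 13.5
tool_pos: [391.8, 273.7, 235.1]
orientation: [-179.6, -1.7, 88.0]
force: [1.0, 0.3, -0.0]
width: 26.3
grasp_force: 0.0
[391.0493712  273.16954386 233.31008377] [-179.47627927   -1.62802663   88.03912042] [ 33.9  10.3 -16.6  62.5   1.6 125.9]
-204.70673238546067 148.54208738808603 93.31008377159912
```

View pics/w5.png

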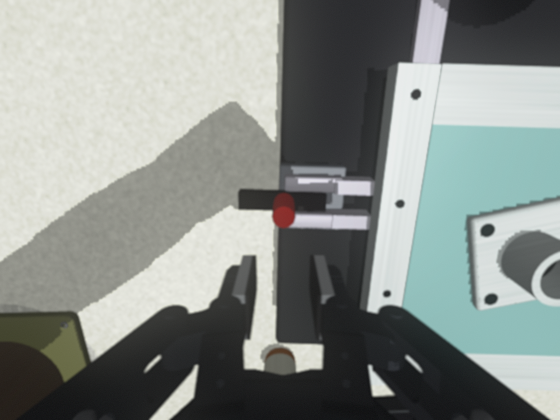

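The lock bar is drawn out: knob at (284,210), with the bar end clear of the stage. Next I move in front of the stage's front face.

```bash
echo '0,-1.28,0.8,0,0 | 0,-2.6,1.8,0,0 | 0,-3.92,2.8,0,0 | 0,-5.2,3.76,0,0 | 0,-6.4,4.64,0,0' | python3 shift.py && echo '0,-1,0.72,0,0 | 0,-1.8,1.28,0,0 | 0,-1.8,1.28,0,0' | python3 shift.py
python3 - <<'E'
from h import *
s=bot.sense();p=np.array(s['tool_pos']);a=np.radians(s['orientation'][2]);print(p,s['orientation'])
f=snap('wrist','w6');print(px(f,[532.5,63.5,108]))
d=np.array([532.5,63.5,140])-p;print(d[0]*np.cos(a)+d[1]*np.sin(a),d[0]*np.sin(a)-d[1]*np.cos(a),-d[2])
E
```

```text
clock: 14.05
tool_pos: [500.7, 107.3, 225.0]
orientation: [-179.2, -1.5, 88.0]
force: [-0.4, 0.4, -0.8]
width: 0.1
grasp_force: 0.0
clock: 14.35
tool_pos: [532.0, 60.6, 223.1]
orientation: [-179.2, -1.5, 87.8]
force: [-1.1, -0.5, -0.0]
width: 0.2
grasp_force: 0.0
[531.98146975  60.6034474  223.14679988] [-179.23394639   -1.48803936   87.80914908]
(np.float64(285.3330318883377), np.float64(208.84756432963746))
2.914257815826601 0.4074211000613407 83.14679988123501
```

View pics/w6.png

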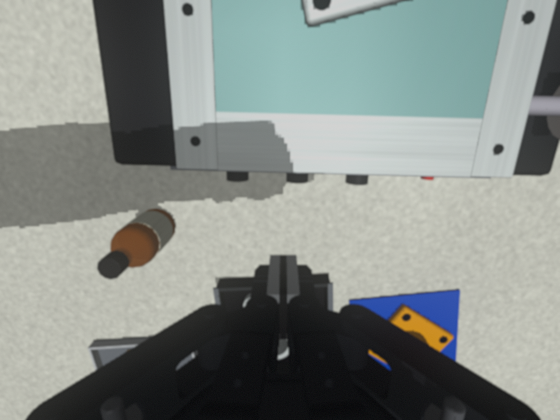

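The area in front of the face (face at row ~170) is clear, and the bottle at (140,245) is well aside. Descending.

```bash
echo '0,0,0,1,0 | 0,0,0,1.8,0 | 0,0,0,2.6,0 | 0,0,0,3.12,0 | 0,0,0,3.28,0' | python3 shift.py && echo '0,0.16,0,0,0 | 0,0.32,0,0,0 | 0,0.44,0,0,0 | 0,0.56,0,0,0 | 0,0.68,0,0,0' | python3 shift.py && echo '0,0.12,0,0,0 | 0,0.24,0,0,0 | 0,0.36,0,0,0 | 0,0.48,0,0,0 | 0,0.64,0,0,0' | python3 shift.py
```

```text
clock: 14.9
tool_pos: [528.0, 66.0, 141.0]
orientation: [-179.1, -1.5, 88.1]
force: [-0.8, 0.5, -1.0]
width: -0.1
grasp_force: 0.0
clock: 15.4
tool_pos: [531.9, 82.5, 144.4]
orientation: [-179.5, -1.6, 88.0]
force: [0.8, -0.3, 0.4]
width: -0.0
grasp_force: 0.0
clock: 15.9
tool_pos: [532.3, 96.3, 144.3]
orientation: [-179.4, -1.3, 87.9]
force: [0.9, -5.5, -0.4]
width: 0.2
grasp_force: 2.8
```

In the tool's units: 5 mm is 0.2, 2 mm is 0.08.

```bash
echo '0,0.2,0,0,0 | 0,0.44,0,0.04,0 | 0,0.72,0,0.08,0 | 0,1,0.04,0.12,0 | 0,1.28,0.04,0.16,0' | python3 shift.py && echo '0,0.32,0,0,0 | 0,0.64,0,0,0 | 0,0.96,0.04,0,0 | 0,1.28,0.04,0.04,0 | 0,1.6,0.04,0.04,0' | python3 shift.py && echo '0,0.32,0,0,0 | 0,0.64,0,0,0 | 0,0.96,0.04,0,0 | 0,1.28,0.04,0.04,0 | 0,1.6,0.04,0.04,0' | python3 shift.py && echo '0,0.32,0,0,0 | 0,0.64,0,0,0 | 0,0.96,0.04,0,0 | 0,1.24,0.04,0.04,0 | 0,1.48,0.04,0.04,0' | python3 shift.py
```

```text
clock: 16.4
tool_pos: [534.7, 128.6, 141.7]
orientation: [-179.5, -1.3, 87.9]
force: [0.1, -5.5, 3.2]
width: -0.2
grasp_force: 2.9
clock: 16.9
tool_pos: [537.1, 168.5, 141.4]
orientation: [-179.5, -1.3, 87.9]
force: [1.8, -6.5, -0.5]
width: -0.0
grasp_force: 3.0
clock: 17.4
tool_pos: [539.5, 208.3, 141.3]
orientation: [-179.5, -1.3, 87.9]
force: [1.6, -5.2, -1.4]
width: 0.2
grasp_force: 3.0
clock: 17.9
tool_pos: [541.7, 245.5, 141.1]
orientation: [-179.5, -1.3, 87.9]
force: [2.2, -7.0, -0.0]
width: -0.0
grasp_force: 2.8
```

In the tool's units: 25 mm is 1, 20 mm is 0.8.

```bash
echo '0,0.2,0,0,0 | 0,0.4,0,0,0 | 0,0.6,0,0,0 | 0,0.8,0,0.04,0 | 0,1,0.04,0.04,0' | python3 shift.py && echo '0,0.12,0,0,0 | 0,0.24,0,0,0 | 0,0.36,0,0,0 | 0,0.44,0,0,0 | 0,0.48,0,0,0' | python3 shift.py&& echo '0,0.04,0,0,0 | 0,0.08,0,0,0 | 0,0.12,0,0,0 | 0,0.12,0,0,0' | python3 shift.py
```

```text
clock: 18.4
tool_pos: [543.1, 270.2, 140.8]
orientation: [-179.4, -1.3, 87.9]
force: [-1.1, -5.3, 0.8]
width: 0.1
grasp_force: 2.8
clock: 18.9
tool_pos: [543.8, 282.8, 140.9]
orientation: [-179.4, -1.4, 88.0]
force: [1.9, -4.7, -0.9]
width: -0.3
grasp_force: 2.5
clock: 19.3
tool_pos: [544.0, 285.8, 140.9]
orientation: [-179.5, -1.4, 88.0]
force: [2.9, -4.3, -1.0]
width: -0.3
grasp_force: 2.2
```

Not at the stop yet; continue gently until the force rises.

```bash
for i in 1 2 3; do echo '0,0.04,0,0,0 | 0,0.08,0,0,0 | 0,0.12,0,0,0 | 0,0.12,0,0,0' | python3 shift.py| grep -E 'tool_pos|force: \['; done
```

```text
tool_pos: [544.0, 287.2, 140.9]
force: [1.9, -8.7, 0.0]
tool_pos: [544.0, 287.3, 140.9]
force: [3.6, -15.0, 2.8]
tool_pos: [543.9, 287.6, 141.0]
force: [2.0, -21.6, 6.5]
```

At the stop (287 mm, as predicted). Back off, raise and verify.

```bash
echo '0,-0.2,0,0,0 | 0,-0.6,0,0,0 | 0,-1.2,0,0,0 | 0,-2.2,0,0,0 | 0,-3.4,0,0,0' | python3 shift.py && echo '0,-0.4,0,-0.4,0 | 0,-1.2,0,-1.4,0 | 0,-2,0,-2.8,0 | 0,-2,0,-3.2,0 | 0,-2,0,-3.2,0' | python3 shift.py
python3 - <<'E'
from h import *
f=snap('wrist','w7');c=snap('top','t7')['color'];g=f['color']
print([px(f,[584+200*.066,235.5+199.5,130]),bot.sense()['tool_pos']])
cv2.imwrite('pics/v7.png',np.hstack([g[:,:,::-1],c[:,:240,::-1]]))
E
```

```text
clock: 21.0
tool_pos: [540.7, 211.0, 139.3]
orientation: [-179.4, -1.6, 88.1]
force: [0.5, -0.7, 1.0]
width: -0.1
grasp_force: 0.0
clock: 21.5
tool_pos: [541.5, 159.5, 220.5]
orientation: [-179.7, -1.7, 88.0]
force: [-0.7, 0.1, -1.3]
width: -0.1
grasp_force: 0.0
[(np.float64(380.4900521138352), np.float64(-320.99618288681836)), array([539.71278085, 159.61202067, 217.54126133])]
```

View pics/v7.png

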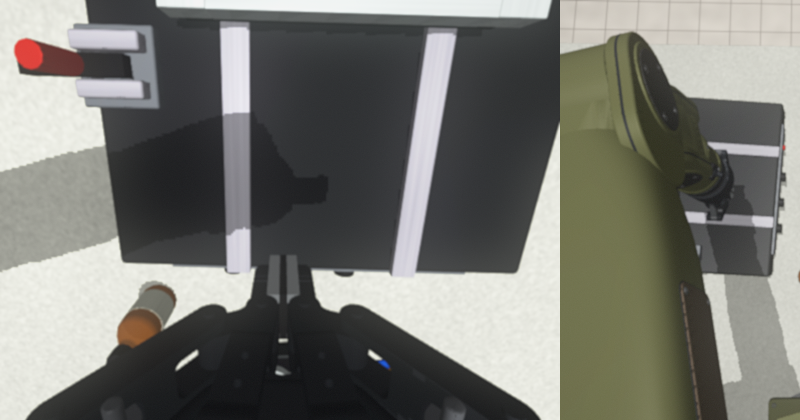

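Arm clear and lock out (knob at (28,55)). I'll swing the arm aside to check the flange numerically in the top view.

```bash
echo '0,-1.68,-0.4,-0.4,0 | 0,-3.36,-0.8,-0.6,0 | 0,-5.04,-1.2,-0.8,0 | 0,-6.72,-1.6,-0.8,0 | 0,-8.4,-2,-0.8,0' | python3 shift.py && echo '0,-1.68,-0.4,-0.12,0 | 0,-3.36,-0.8,-0.24,0 | 0,-5.04,-1.2,-0.36,0 | 0,-5.6,-1.6,-0.4,0 | 0,-5.6,-1.6,-0.4,0' | python3 shift.py
cat > v.py <<'E'
from h import *
f=snap('top','t8');c=f['color'];hsv=cv2.cvtColor(c,cv2.COLOR_RGB2HSV).astype(int)
G=np.array([584+200*.066,235.5+199.5,130]);ey=np.array([.066,.9978,0]);ex=np.array([.9978,-.066,0])
print('pred centre px',np.round(px(f,G),1))
# rectify the stage plane in machine coords about the predicted glass centre, 2 px/mm, +-150
src=[px(f,G+a*ex+b*ey) for a,b in((-150,-150),(150,-150),(150,150),(-150,150))]
W=cv2.warpPerspective(c,cv2.getPerspectiveTransform(np.float32(src),np.float32([(0,0),(300,0),(300,300),(0,300)])),(300,300))
V=W.max(2).astype(int)
for y in range(0,300,10): print(''.join('%4d'%v for v in V[y:y+10].reshape(10,20,15).mean((0,2))),y-150)
k=((hsv[...,0]<8)|(hsv[...,0]>172))&(hsv[...,1]>150)&(hsv[...,2]>100);k[:200]=0;k[:,160:]=0
v,u=np.nonzero(k);K=pt(f,u.mean(),v.mean(),143);print('knob',K, 'stage-frame dx',(K-np.array([421.4,272.3,143]))@ex)
E
python3 v.py
```

```text
clock: 22.1
tool_pos: [481.7, -50.1, 231.2]
orientation: [-179.3, -1.6, 88.1]
force: [0.7, 0.1, 0.1]
width: -0.2
grasp_force: 0.0
clock: 22.6
tool_pos: [436.7, -189.3, 237.8]
orientation: [-179.2, -1.6, 87.9]
force: [-0.2, -0.2, 0.7]
width: -0.3
grasp_force: 0.0
pred centre px [ 43.1 170.8]
  93  85 119 119 119 117 118 117 118 115 116 114 115 114 114 112 111 111  85  84 -150
  93  91 213 216 211 213 213 213 213 213 212 212 212 212 212 212 211 210  94  84 -140
  92  93 206 208 215 215 214 214 213 212 212 211 211 211 212 212 208 203  96  81 -130
  92  89 208 212 213 213 213 212 212 212 212 212 212 213 213 212 207 206  91  77 -120
  92  92 212 215 208 210 210 210 210 211 211 211 211 211 211 210 212 211 176 175 -110
  91  93 211 214 193 193 193 193 193 192 192 192 191 191 190 191 210 209 134 126 -100
  91  90 209 213 192 192 192 191 191 191 191 190 190 189 189 188 208 209  97  85 -90
  90  90 208 211 190 191 191 191 190 191 190 190 190 189 189 189 209 206  93  84 -80
  90  90 209 210 190 191 191 190 190 190 190 190 189 189 189 189 208 205  95  83 -70
  89  87 206 210 191 190 190 190 190 
[... 1117 characters left out ...]
183 183 207 203  84  76 70
   0   0   0   0   0   1  21  51  97 156 181 178 181 180 183 184 207 202  83  76 80
   0   0   0   0   0   0   0   0   0   0  15  44  78 110 178 186 206 203  84  75 90
   0   0   0   0   0   0   0   0   0   0   0   0   0   0   8  48  98 143  75  75 100
   0   0   0   0   0   0   0   0   0   0   0   0   0   0   0   0   0   0   0  12 110
   0   0   0   0   0   0   0   0   0   0   0   0   0   0   0   0   0   0   0   0 120
   0   0   0   0   0   0   0   0   0   0   0   0   0   0   0   0   0   0   0   0 130
   0   0   0   0   0   0   0   0   0   0   0   0   0   0   0   0   0   0   0   0 140
knob [391.76610645 274.23284066 143.        ] stage-frame dx -29.696266468244474
```

Measured from the top view: stage front edge at −140 mm (home), flange centred to within a few mm, lock 29.7 mm out. Handing in.

```bash
python3 -c "
from station import bot
print(bot.close_job())"
```

```text
the job is handed in; nothing more can be done
None
```

The job is handed in, and no verdict came back: the square flange lies within a few mm of the middle of the glass, the lock is drawn out about 29.7 mm, the stage is home against its stop, and the arm is clear.

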